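# Angle a rail in behind the holdfast and home against the fence

## Task

Load the loose wooden rail for mortising: push it along the bench with your fingertips, one end and then the other, so that its left end goes in behind the shank of the holdfast and the rail ends up lying flat against the fence, between the two stop blocks. Only push it, flat on the bench: never pick it up or tip it. Leave the glue bottle, the hammer and the round offcut where they are.

Things in the scene. Friction and masses are not known exactly. Their poses are not given: they have to be found in the camera images.
- rail: Loose planed mid-brown wooden rail, the piece to push: 320 long (its y) x 40 wide (its x) x 32 high, 0.2 to 0.45 kg. Origin: centre of its underside, on the bench. Its +y end is the left one seen from the robot, its +x side faces the fence. It starts on the robot's side of fence and shank, shifted right: left end right of the shank, right end out past the right stop block.
- rail_left (a point): Centre of the rail's left (+y) end face, 16 mm above its underside; axes as the rail.
- rail_right (a point): Centre of the rail's right (-y) end face, 16 mm above its underside; axes as the rail.
- fence: Dark wooden fence fixed to the bench: bar 560 long (its y), 45 deep (x 0 to +45), 45 high (flat bolt heads near its ends: 53). Origin: bench level, foot of its front face (towards the robot), mid length; +x square to that face, away from the robot, +y left. Yaw varies by some 0.4 rad. The rail is home with its origin at x = -20, y within 12 of 0, its y axis parallel to the fence's.
- stop_left (a point): Left stop block, fixed to the fence's front face: 40 along y, 60 deep (fence x from -60 to 0), 40 high. This point: middle of its inner face's foot, at fence x = -30, y = +172.5; axes as the fence. The bay between the two stop blocks is 345 long, for the 320 rail.
- stop_right (a point): Right stop block, the same size; this point: middle of its inner face's foot, at fence x = -30, y = -172.5; axes as the fence.
- holdfast: Fixed dark steel holdfast that pins down the fence. Origin: foot of its upright round shank, 19 in diameter, in the mouth of the bay, its axis 78 to 86 in front of the fence's face and 88 to 125 left of mid length; axes as the fence. Above 110 mm it bends into an arm (19 thick, top at 162) that arches in +x to a pad on the fence. Rail passes between shank and fence with 28 to 36 to spare.
- glue: White glue bottle with a blue cap, 60 in diameter, 170 high, loose, standing left of the work, on the robot's side of the offcut. Origin: centre of its underside. Leave it alone.
- hammer: Hammer, 260 long, lying loose left of the fence, its head towards the robot. Leave it alone.
- offcut: Loose upright round offcut of wood, 44 in diameter, 85 high, on the robot's side of the fence, left of the holdfast. Origin: centre of its underside. Leave it alone.

How it is judged:
By the outcome, as a careful person would: the job done as asked, in the order asked, and still so for the second after the job is handed in, with the robot touching nothing.
It also fails if it takes over 61 s, if anything falls off the work surface, if the arm or the gripper's body presses on something with over 40 N, if the wrist force passes 120 N, or if a joint passes its speed limit or range.

## Robot

A 7-joint arm with a two-finger parallel gripper is mounted at the origin on the work surface. World frame = base frame: x ahead of the robot, y to its left, z up, the work surface at z = 0. Lengths are in m, angles in rad, forces in N, time in s.
With the tool pointing down it reaches from about 0.4 to 0.925 m from the base axis. Payload 5.6 kg.
Tool frame: the origin (TCP) lies midway between the tips of the shut fingers; the grasp point (between the pads) lies 19 mm behind it; z points along the fingers, y is the line along which they close (so a half turn about z gives the same grasp; the last joint's range is limited). The gripper opens to 85 mm and grips with 20 to 120 N. Pads are 22 mm wide; open, the fingers measure 114 mm over their backs; the gripper's body (76 mm by 85 mm) begins 54 mm behind the grasp point. The pads swing forward as they close: fully open they stand 13 mm farther back than shut.
Start: joints at [1.152, 0.468, -0.012, 1.603, 0.006, 1.071, -0.056], TCP at [0.239, -0.605, 0.231] pointing down, gripper open.
Joint ranges: [-2.53, 2.53], [-0.31, 2.02], [-1.57, 1.55], [0.28, 2.44], [-1.29, 4.43], [0.15, 1.84], [-2.92, 2.92]. Speed limits (rad/s): [2.57, 2.57, 3.14, 3.14, 3.14, 3.14, 3.14].

## Interface

Orientations are given as a 3x3 rotation matrix whose columns are the frame's x, y, z axes.
In Python, from plant import get_state, optics, arm gives the robot as it stands.
- The arm moves only by the shell command python3 -m jog 'ROWS' [FORCE]. ROWS is JSON, a list of rows, each a list of 7 numbers: the shift along the tool's x, y, z as a fraction of full scale, then the turn, a rotation vector about the tool's x, y, z as a fraction of full scale, then the closure in counts, from 0 (fully open) to 255 (shut). In form: [[tx, ty, tz, rx, ry, rz, fingers], ...]. A call has 1 to 5 rows; each row is the pose to reach, as a shift and turn from the pose commanded when the call began, along the tool's axes at that moment, turning the shorter way round; what a row does not reach only later rows make up. Full scale, the value 1, is 0.4 m for a shift and 180 degrees for a turn. A row lasts 1/12 s, in which the tool goes at most 41.7 mm and 7.16 degrees, less where a joint would pass 70% of its speed; a pose out of reach is approached as far as the arm can. A call with a number of a shift or a turn outside -1 to 1 is refused whole. A call with a gripper value outside its range is refused whole. The fingers move at their own pace and stop on an object; FORCE is the grip in N (left out, the last holds). Time passes only in rows, so rows that repeat a pose let the fingers close. It gives the time, the measured TCP pose, the force, the opening and the grip force at its end, in the units of the state.
- get_state(): the state, without advancing time (a new reading comes with each control period).
- optics.camera(name): name is "side" or "top"; returns (picture, depth): 420x560x3 uint8, red, green, blue; 420x560 float32, m along the optical axis (not along the pixel's ray), 0 where there is no reading.
- optics.get_calibration(name): a dict with "K" (3x3 intrinsics, pixels), "distortion" ([k1, k2, p1, p2, k3] as OpenCV has them; the pictures are not rectified), "R" (3x3) and "t" (3): a world point X has camera coordinates R X + t. Camera axes: x right, y down, z forward; pixel columns grow to the right and rows downward; lengths in m; the calibration is good to about 2 mm. A picture is of the moment at which its call begins. get_calibration takes no time and is no camera call.
- arm.finish_job(): hands the job in; it is judged then, once.
Trained networks look in the newest picture that a camera, given by its name, has taken for a name from the list of things; names that differ only in an ending like _2 or _b are one class to them, and where a whole thing is asked for, a point or a joint stands for the part that bears it (a point fixed in the world has none). Each returns a list of dicts, best first, with "conf" (0 to 1); they miss things now and then, are a little off and sometimes report something else, mostly with a low value. They report only what shows in the picture. A call takes as long as a camera call.
- optics.search_frame(camera, target): "xy" ([column, row] in pixels, amid what is visible of it).
- optics.cut_out(camera, target): "pixels" (420x560 bool, what is visible of it) and "xy" ([column, row] in pixels, amid what is visible of it).
- optics.pinpoint(camera, target): "xy" ([column, row] in pixels: a listed point, or the origin of a listed thing).
The state is a dict: "clock": time; "joints": joint angles; "qd": joint speeds; "tau": joint torques, N m; "ee_pos": TCP position; "orientation": TCP orientation; "force": force on the tool from outside, world axes, zero at the start; "torque": the same for the moment, N m; "opening": finger opening in m; "gripper_force": force on a finger pad.
Only numpy, scipy, OpenCV 4.12 (cv2) and the standard library are available. Lean on these libraries where they do the work, as an engineer would, in place of code of your own. Each camera call takes 0.05 s, during which the arm holds its last target. There are 200 camera calls.

## Working session

There is one attempt and no reset: what is moved stays moved. The work goes in short steps, Python scripts to look and compute and a shell command to move; the robot and the scene stay as the last step left them, time stands still between calls to the robot, and variables do not carry over. Pictures are saved under pics/ and viewed, at most 10 in all, crops included, and the job is handed in when it is done.

```bash
mkdir -p pics; ls; cat > h.py <<'E'
import numpy as np, cv2
from plant import get_state, optics, arm
def save(cam,name):
    p,d=optics.camera(cam); cv2.imwrite('pics/'+name,p[:,:,::-1]); return p,d
def ray(cam,xy,z):
    c=optics.get_calibration(cam); K=np.array(c['K']);D=np.array(c['distortion']);R=np.array(c['R']);t=np.array(c['t'])
    u=cv2.undistortPoints(np.array(xy,float).reshape(-1,1,2),K,D).reshape(-1,2)
    d=np.c_[u,np.ones(len(u))]@R; o=-R.T@t
    return o+d*((z-o[2])/d[:,2])[:,None]
def cloud(cam,depth,mask):
    c=optics.get_calibration(cam); K=np.array(c['K']);D=np.array(c['distortion']);R=np.array(c['R']);t=np.array(c['t'])
    v,u=np.nonzero(mask&(depth>0)); 
    n=cv2.undistortPoints(np.c_[u,v].astype(float).reshape(-1,1,2),K,D).reshape(-1,2)
    return (np.c_[n,np.ones(len(n))]*depth[v,u][:,None]-t)@R
E
python3 - <<'E'
from h import *
np.set_printoptions(precision=4,suppress=True)
s=get_state();print(s['clock'],s['ee_pos'],s['orientation'],s['opening'],s['force'])
for cam in('top','side'):
    p,d=save(cam,cam+'0.png')
    for n,z in (('rail_left',.016),('rail_right',.016),('rail',0),('fence',0),('stop_left',0),('stop_right',0),('holdfast',0),('glue',0),('offcut',0),('hammer',0)):
        for r in optics.pinpoint(cam,n)[:2]: print(cam,n,round(r['conf'],2),np.round(r['xy'],1),ray(cam,[r['xy']],z)[0][:2])
    for n,lo in (('rail',.025),('fence',.035)):
        for r in optics.cut_out(cam,n)[:1]:
            P=cloud(cam,d,r['pixels']);P=P[(P[:,2]>lo)&(P[:,2]<lo+.016)]
            if len(P)>20:
                b=cv2.minAreaRect((P[:,:2]*1000).astype(np.float32)); print(cam,n,'rect',b,len(P), cv2.boxPoints(b).tolist())
E
```

```text
pics
0.0 [ 0.2383 -0.6042  0.2303] [[ 0.9303  0.3669 -0.0007]
 [ 0.3669 -0.9303  0.0016]
 [-0.0001 -0.0018 -1.    ]] 0.08538679801287655 [ 0.2533 -0.2732  0.5454]
top rail_left 0.62 [280.7 191.1] [0.5798 0.0478]
top rail 0.58 [350.  208.9] [ 0.5406 -0.1144]
top fence 0.3 [195.2 249.2] [0.4475 0.244 ]
top stop_left 0.94 [216.9 165. ] [0.6463 0.1984]
top stop_right 0.6 [362.9 156.3] [ 0.6683 -0.1501]
top holdfast 0.79 [241.8 184.2] [0.5996 0.1388]
top glue 0.93 [196.9 248.4] [0.4494 0.2401]
top offcut 0.6 [218.7 200.1] [0.5618 0.1922]
top hammer 0.6 [144.8 200.4] [0.5612 0.3663]
top rail rect ((544.0660400390625, -116.24549865722656), (320.06787109375, 40.98816680908203), 77.41002655029297) 2414 [[489.1817626953125, -267.9642639160156], [529.184326171875, -276.8985595703125], [598.9503173828125, 35.4732666015625], [558.94775390625, 44.407562255859375]]
top fence rect ((676.8046875, 26.511260986328125), (107.03779602050781, 558.2376098632812), 3.0877041816711426) 5265 [[608.328857421875, 302.3420715332031], [638.3980712890625, -255.08509826660156], [745.280517578125, -249.31954956054688
[... 537 characters left out ...]
ide offcut 0.67 [280.9 178.5] [0.5731 0.2041]
side hammer 0.72 [275.2 143.5] [0.5735 0.3668]
side hammer 0.41 [231.4 171.4] [0.4544 0.2487]
side rail rect ((544.458740234375, -114.98825073242188), (321.77166748046875, 40.63378143310547), 77.4845962524414) 2610 [[489.7603454589844, -267.64837646484375], [529.4285278320312, -276.45379638671875], [599.1571044921875, 37.671875], [559.4889526367188, 46.477294921875]]
side fence rect ((677.0360717773438, 29.505996704101562), (106.16594696044922, 561.22509765625), 3.1256015300750732) 4195 [[608.7316284179688, 306.8067626953125], [639.3324584960938, -253.5834503173828], [745.3405151367188, -247.79476928710938], [714.7396850585938, 312.595458984375]]
```

View pics/top0.png

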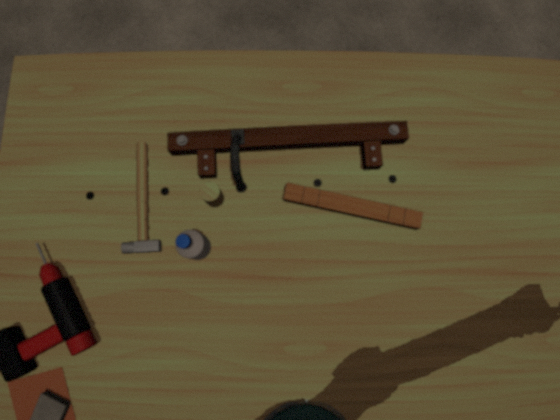

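View pics/side0.png

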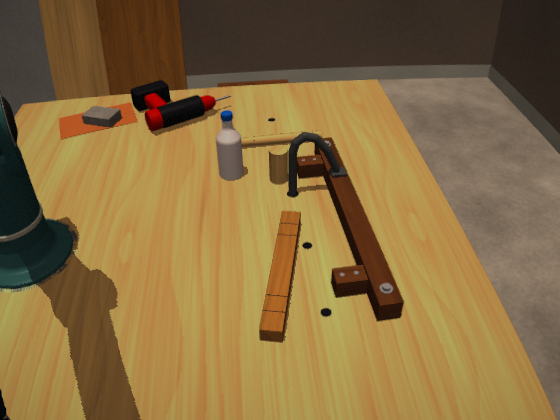

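```bash
cat > fit.py <<'E'
from h import *
np.set_printoptions(precision=4,suppress=True)
# fence bar top and shank from both depth images
for cam in('top','side'):
    p,d=optics.camera(cam); P=cloud(cam,d,d>0)
    T=P[(P[:,2]>.0425)&(P[:,2]<.048)&(P[:,0]>.6)&(abs(P[:,1]-.03)<.3)]
    b=cv2.minAreaRect((T[:,:2]*1000).astype(np.float32));print(cam,'bar',b,len(T))
    # front edge per y-bin
    ed=[(y,T[abs(T[:,1]-y)<.01][:,0].min(),T[abs(T[:,1]-y)<.01][:,0].max()) for y in np.arange(-.22,.29,.04) if (abs(T[:,1]-y)<.01).sum()>5]; print(np.array(ed))
    S=P[(P[:,2]>.05)&(P[:,2]<.10)&(abs(P[:,0]-.6)<.04)&(abs(P[:,1]-.14)<.035)]
    print('shank',len(S),S.min(0),S.max(0),np.median(S,0)) if len(S) else 0
    S=P[(P[:,2]>.11)&(P[:,2]<.17)&(abs(P[:,0]-.65)<.12)&(abs(P[:,1]-.14)<.06)]
    print('arm',len(S),S.min(0),S.max(0),np.median(S,0)) if len(S) else 0
    S=P[(P[:,2]>.082)&(P[:,2]<.09)&(abs(P[:,0]-.57)<.05)&(abs(P[:,1]-.2)<.04)]
    print('offcut',len(S),S.min(0),S.max(0),S.mean(0)) if len(S) else 0
    S=P[(P[:,2]>.037)&(P[:,2]<.0415)&(abs(P[:,0]-.65)<.06)]
    for q in (S[S[:,1]>.1],S[S[:,1]<-.1]): print('stop',len(q),q.min(0),q.max(0),q.mean(0)) if len(q) else 0
E
python3 fit.py
```

```text
top bar ((677.1099243164062, 27.040924072265625), (105.9699935913086, 556.821044921875), 3.169020891189575) 3770
[[-0.22    0.6998  0.7423]
 [-0.18    0.6377  0.7411]
 [-0.14    0.6398  0.7387]
 [-0.1     0.6909  0.7356]
 [-0.06    0.6884  0.7332]
 [-0.02    0.6861  0.7324]
 [ 0.02    0.6834  0.7303]
 [ 0.06    0.6812  0.7274]
 [ 0.1     0.6792  0.7251]
 [ 0.14    0.677   0.7225]
 [ 0.18    0.6756  0.7203]
 [ 0.22    0.6137  0.7181]
 [ 0.26    0.6718  0.7154]]
shank 46 [0.5835 0.1306 0.0508] [0.596  0.1474 0.0992] [0.5851 0.1366 0.0754]
arm 396 [0.5838 0.1312 0.1103] [0.6794 0.1532 0.1629] [0.6174 0.1408 0.1497]
offcut 311 [0.5446 0.1808 0.0821] [0.5883 0.2219 0.0894] [0.5658 0.201  0.0849]
stop 421 [0.6128 0.1022 0.037 ] [0.7042 0.3045 0.0415] [0.6481 0.2181 0.0395]
stop 392 [ 0.6338 -0.25    0.037 ] [ 0.7075 -0.1057  0.0415] [ 0.668  -0.1669  0.0395]
side bar ((668.8432006835938, 29.292984008789062), (121.6828384399414, 559.1167602539062), 3.1619951725006104) 2280
[[-0.22    0.6989  0.7431]
 [-0.18    0.6951  0.7392]
 [-0.14    0.6929  0.7384]
 [-0.1     0.6919  0.7356]
 [-0.06    0.6897  0.7326]
 [-0.02    0.6874  0.7301]
 [ 0.02    0.6847  0.7297]
 [ 0.06    0.6822  0.7265]
 [ 0.1     0.6805  0.7256]
 [ 0.14    0.6018  0.7225]
 [ 0.18    0.6774  0.72  ]
 [ 0.22    0.6756  0.7187]
 [ 0.26    0.6729  0.7156]]
shank 151 [0.5844 0.131  0.0502] [0.6022 0.1464 0.0998] [0.5923 0.1358 0.0755]
arm 469 [0.5845 0.1311 0.1101] [0.6808 0.152  0.1613] [0.6253 0.1387 0.1394]
offcut 133 [0.5462 0.1803 0.082 ] [0.5886 0.2262 0.0873] [0.5671 0.202  0.0836]
stop 263 [0.5904 0.1001 0.037 ] [0.7097 0.3113 0.0415] [0.6521 0.2056 0.0389]
stop 565 [ 0.6346 -0.2494  0.037 ] [ 0.7091 -0.1022  0.0415] [ 0.6698 -0.1688  0.0389]
```

The top view shows the rail, ends at about (285,191) and (421,220). The shank foot is near (241,186), the fence runs from (168,143) to (407,132), and the stops are at (206,163) and (372,153). The side view agrees. The fence origin is about (0.684, 0.027), yawed 3.15°. The rail is turned about −15.7° relative to the fence.

I'll push the rail broadside with two open fingers, then along its axis from the right end face, then seat it.

```bash
cat > go.py <<'E'
# usage: go.py x y z yawdeg(tool x axis) -> row for the move, in fractions of full scale
import sys
from h import *
from scipy.spatial.transform import Rotation as Ro
def row(x,y,z,yaw):
    s=get_state();R=np.array(s['orientation']);c,n=np.cos(np.radians(yaw)),np.sin(np.radians(yaw))
    T=np.array([[c,n,0],[n,-c,0],[0,0,-1.]])
    print(round(s['clock'],2),np.round(s['ee_pos'],4),'F',np.round(s['force'],1),'row',np.round(R.T@(np.array([x,y,z])-s['ee_pos'])/.4,4),np.round(Ro.from_matrix(R.T@T).as_rotvec()/np.pi,4))
if __name__=='__main__': row(*map(float,sys.argv[1:5]))
E
cat > rail.py <<'E'
from h import *
O=np.array([.6842,.0273]);f=np.radians(3.15);ex=np.array([np.cos(f),np.sin(f)]);ey=np.array([-np.sin(f),np.cos(f)])
def F(p): p=np.array(p)-O; return np.round([p@ex*1e3,p@ey*1e3],1)
def rail(cams=('top','side')):
    for cam in cams:
        p,d=optics.camera(cam)
        for r in optics.cut_out(cam,'rail')[:1]:
            P=cloud(cam,d,r['pixels']);P=P[(P[:,2]>.025)&(P[:,2]<.037)]
            b=cv2.minAreaRect((P[:,:2]*1000).astype(np.float32));B=cv2.boxPoints(b)/1000
            i=np.argsort(B[:,1]);r_,l_=B[i[:2]].mean(0),B[i[2:]].mean(0);m=(r_+l_)/2
            print(cam,round(r['conf'],2),'size',np.round(b[1],1),'world c',np.round(m,4),'yaw',np.round(np.degrees(np.arctan2(-(l_-r_)[0],(l_-r_)[1])),2),'| fence frame c',F(m),'left',F(l_),'right',F(r_))
if __name__=='__main__': rail()
E
python3 go.py .489 -.103 .15 -12.5; python3 rail.py
```

```text
1.4 [ 0.2386 -0.6047  0.2313] F [ 0.9 -0.2 -0.6] row [ 1.0427 -0.9369  0.2032] [0.     0.     0.1891]
top 0.82 size [322.1  41. ] world c [ 0.5438 -0.1169] yaw -12.56 | fence frame c [-148.1 -136.3] left [-104.5   18.8] right [-191.7 -291.4]
side 0.71 size [321.3  40.8] world c [ 0.5446 -0.1154] yaw -12.69 | fence frame c [-147.2 -134.8] left [-103.4   19.7] right [-191.1 -289.3]
```

```bash
python3 -m jog '[[0.39,-0.35,0.08,0,0,0.19,0],[0.39,-0.35,0.08,0,0,0.19,0],[0.39,-0.35,0.08,0,0,0.19,0],[0.39,-0.35,0.08,0,0,0.19,0],[0.39,-0.35,0.08,0,0,0.19,0]]'; python3 go.py .489 -.103 .1 -12.5
```

```text
clock: 2.02
ee_pos: [0.3307, -0.4197, 0.1999]
orientation: [[0.974, -0.226, 0.0], [-0.226, -0.974, -0.0], [0.0, 0.0, -1.0]]
force: [1.6, -0.8, 0.4]
opening: 0.0853
gripper_force: 0.0
2.02 [ 0.3307 -0.4197  0.1999] F [ 1.6 -0.8  0.4] row [ 0.2067 -0.8607  0.2496] [ 0.0001 -0.0002 -0.003 ]
```

```bash
python3 -m jog '[[0.205,-0.86,0.25,0,0,0,0],[0.205,-0.86,0.25,0,0,0,0],[0.205,-0.86,0.25,0,0,0,0],[0.205,-0.86,0.25,0,0,0,0],[0.205,-0.86,0.25,0,0,0,0]]'; 
python3 -m jog '[[0,0,0,0,0,0,0]]'; python3 go.py .489 -.103 -.003 -12.5
```

```text
clock: 2.43
ee_pos: [0.4191, -0.2396, 0.1433]
orientation: [[0.976, -0.22, 0.001], [-0.22, -0.976, -0.001], [0.001, 0.0, -1.0]]
force: [0.6, 0.1, -0.4]
opening: 0.0857
gripper_force: 0.0
clock: 2.52
ee_pos: [0.421, -0.2327, 0.1417]
orientation: [[0.978, -0.208, -0.001], [-0.208, -0.978, 0.005], [-0.002, -0.004, -1.0]]
force: [0.0, 0.9, 0.4]
opening: 0.0854
gripper_force: 0.0
2.52 [ 0.421  -0.2327  0.1417] F [0.  0.9 0.4] row [ 0.0997 -0.3509  0.3632] [-0.0014  0.0007  0.0028]
```

```bash
python3 -m jog '[[0.1,-0.35,0.1,0,0,0,0],[0.1,-0.35,0.1,0,0,0,0],[0.1,-0.35,0.1,0,0,0,0],[0.1,-0.35,0.1,0,0,0,0],[0.1,-0.35,0.1,0,0,0,0]]'
python3 go.py .489 -.103 .003 -12.6
```

```text
clock: 2.93
ee_pos: [0.4902, -0.1072, 0.1023]
orientation: [[0.978, -0.211, 0.0], [-0.211, -0.978, 0.003], [-0.001, -0.003, -1.0]]
force: [0.2, 0.3, 0.4]
opening: 0.0849
gripper_force: 0.0
2.93 [ 0.4902 -0.1072  0.1023] F [0.2 0.3 0.4] row [-0.0049 -0.0089  0.2483] [-0.0009  0.0002  0.0025]
```

```bash
python3 -m jog '[[0,0,0.1,0,0,0,0],[0,0,0.18,0,0,0,0],[0,0,0.24,0,0,0,0],[0,0,0.24,0,0,0,0]]'
python3 go.py .489 -.103 -.003 -12.6
```

```text
clock: 3.27
ee_pos: [0.4847, -0.1134, 0.0034]
orientation: [[0.976, -0.22, -0.008], [-0.22, -0.976, 0.001], [-0.008, 0.001, -1.0]]
force: [-0.0, -0.4, -0.6]
opening: 0.0852
gripper_force: 0.0
3.27 [ 0.4847 -0.1134  0.0034] F [-0.  -0.4 -0.6] row [ 0.0049 -0.0278  0.016 ] [ 0.0002  0.0026 -0.0005]
```

```bash
python3 -m jog '[[0.015,0,0.016,0,0,0,0],[0.03,0,0.016,0,0,0,0],[0.045,0,0.016,0,0,0,0],[0.06,0,0.016,0,0,0,0],[0.07,0,0.016,0,0,0,0]]' | egrep 'ee_pos|force'
python3 -m jog '[[0.015,-0.004,0,0,0,0,0],[0.03,-0.008,0,0,0,0,0],[0.045,-0.012,0,0,0,0,0],[0.06,-0.016,0,0,0,0,0],[0.075,-0.02,0,0,0,0,0]]' | egrep 'ee_pos|force'; python3 rail.py
```

```text
ee_pos: [0.5169, -0.12, 0.0022]
force: [-2.1, 1.1, 2.0]
gripper_force: 1.1
ee_pos: [0.547, -0.1182, 0.0009]
force: [-2.1, -0.6, 1.2]
gripper_force: 0.9
top 0.69 size [153.   41.7] world c [ 0.5964 -0.0347] yaw -12.49 | fence frame c [-91.1 -57.1] left [-70.5  16.6] right [-111.7 -130.7]
side 0.82 size [317.2  40.4] world c [ 0.5802 -0.1174] yaw -12.68 | fence frame c [-111.8 -138.8] left [-68.5  13.8] right [-155.1 -291.4]
```

```bash
python3 -m jog '[[0.015,-0.004,0,0,0,0,0],[0.03,-0.008,0,0,0,0,0],[0.045,-0.012,0,0,0,0,0],[0.06,-0.016,0,0,0,0,0],[0.06,-0.016,0,0,0,0,0]]' | egrep 'ee_pos|force'; python3 rail.py
```

```text
ee_pos: [0.5733, -0.1171, 0.0011]
force: [0.1, -0.5, -0.4]
gripper_force: 0.0
top 0.76 size [147.9  41.3] world c [ 0.6235 -0.0319] yaw -12.75 | fence frame c [-63.9 -55.8] left [-43.7  15.3] right [ -84.2 -126.9]
side 0.89 size [320.6  40.4] world c [ 0.6052 -0.1149] yaw -12.56 | fence frame c [ -86.7 -137.6] left [-43.3  16.7] right [-130.1 -292. ]
```

```bash
python3 -m jog '[[-0.05,0,0,0,0,0,0],[-0.06,0,-0.08,0,0,0,120],[-0.06,0,-0.18,0,0,0,255],[-0.06,0,-0.25,0,0,0,255],[-0.06,0,-0.25,0,0,0,255]]' | egrep 'ee_pos|force'; python3 -c "
from h import *;print(np.round(get_state()['joints'],2))"; python3 go.py .561 -.315 .1 77.4;python3 go.py .561 -.315 .1 -102.6
```

```text
ee_pos: [0.5517, -0.1127, 0.1069]
force: [1.1, 0.4, -0.7]
gripper_force: 0.0
[ 0.22  0.48 -0.1   1.92  0.07  0.74 -1.71]
5.33 [ 0.5517 -0.1127  0.1069] F [ 1.1  0.4 -0.7] row [0.1334 0.4883 0.0185] [ 0.0026 -0.0029 -0.5005]
5.33 [ 0.5517 -0.1127  0.1069] F [ 1.1  0.4 -0.7] row [0.1334 0.4883 0.0185] [-0.0029 -0.0026  0.4995]
```

```bash
python3 -m jog '[[0.13,0.49,0,0,0,-0.25,255],[0.13,0.49,0,0,0,-0.25,255],[0.13,0.49,0,0,0,-0.25,255],[0.13,0.49,0,0,0,-0.25,255],[0.13,0.49,0,0,0,-0.25,255]]' | egrep 'ee_pos|force';python3 go.py .561 -.315 .1 77.4
```

```text
ee_pos: [0.5548, -0.318, 0.1007]
force: [0.4, -0.2, 0.0]
gripper_force: 0.0
5.75 [ 0.5548 -0.318   0.1007] F [ 0.4 -0.2  0. ] row [ 0.0172 -0.0006  0.0017] [ 2.e-04  3.e-04 -3.e-01]
```

```bash
python3 -m jog '[[0,0,0,0,0,-0.3,255],[0,0,0,0,0,-0.3,255],[0,0,0,0,0,-0.3,255],[0,0,0,0,0,-0.3,255],[0,0,0,0,0,-0.3,255]]' | egrep 'ee_pos|force';python3 -m jog '[[0,0,0,0,0,-0.1,255],[0,0,0,0,0,-0.1,255],[0,0,0,0,0,-0.1,255]]' | egrep 'ee_pos|force'; python3 go.py .561 -.315 .01 77.4
```

```text
ee_pos: [0.5552, -0.3147, 0.1004]
force: [0.8, -0.4, -0.7]
gripper_force: 0.0
ee_pos: [0.5552, -0.3147, 0.1004]
force: [-0.1, -0.1, -0.9]
gripper_force: 0.0
6.42 [ 0.5552 -0.3147  0.1004] F [-0.1 -0.1 -0.9] row [0.0024 0.0144 0.226 ] [-0.0001 -0.0001 -0.0008]
```

```bash
python3 -m jog '[[0,0.014,0.1,0,0,0,255],[0,0.014,0.18,0,0,0,255],[0,0.014,0.225,0,0,0,255],[0,0.014,0.225,0,0,0,255],[0,0.014,0.225,0,0,0,255]]' | egrep 'ee_pos|force|opening'; python3 go.py .564 -.301 .008 77.4; python3 - <<'E'
from h import *; p,d=save('side','s1.png')
E
```

```text
ee_pos: [0.5603, -0.3154, 0.0099]
force: [-0.1, -0.2, 0.6]
opening: 0.0
gripper_force: 0.0
6.83 [ 0.5603 -0.3154  0.0099] F [-0.1 -0.2  0.6] row [0.0372 0.0008 0.0047] [-0.0007 -0.0003 -0.0025]
```

View pics/s1.png

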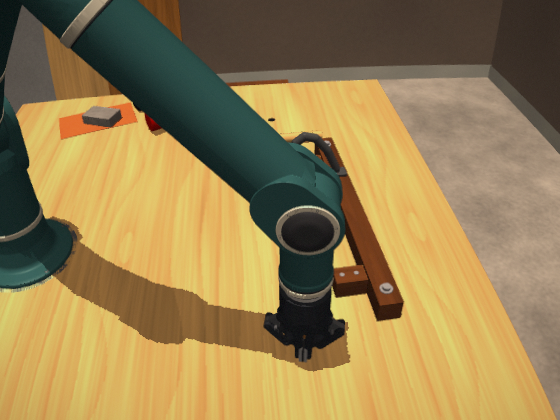

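The view shows the shut fingers at (303,355), just off the rail's right end; the arm hides the rest of the rail. I'll push along the rail's axis.

```bash
python3 -m jog '[[0.03,0,0.003,0,0,0,255],[0.06,0,0.003,0,0,0,255],[0.08,0,0.003,0,0,0,255],[0.1,0,0.003,0,0,0,255],[0.115,0,0.003,0,0,0,255]]' | egrep 'ee_pos|force';python3 -m jog '[[0.018,0,0,0,0,0,255],[0.036,0,0,0,0,0,255],[0.054,0,0,0,0,0,255],[0.072,0,0,0,0,0,255],[0.09,0,0,0,0,0,255]]' | egrep 'ee_pos|force'; python3 rail.py; python3 - <<'E'
from h import *
for c in('top','side'):
  for n in('rail_left','rail_right'):
    for r in optics.pinpoint(c,n)[:1]: print(c,n,round(r['conf'],2),ray(c,[r['xy']],.016)[0])
p,d=save('top','t2.png')
E
```

```text
ee_pos: [0.5723, -0.2702, 0.0107]
force: [-0.1, -2.2, 0.8]
gripper_force: 1.1
ee_pos: [0.5796, -0.2355, 0.0096]
force: [-0.6, -2.8, 1.2]
gripper_force: 1.1
top 0.86 size [317.6  41.1] world c [ 0.6151 -0.0706] yaw -12.85 | fence frame c [-74.4 -94. ] left [-30.6  58.7] right [-118.2 -246.6]
top rail_left 0.69 [0.64426163 0.08321022 0.016     ]
top rail_right 0.63 [0.44950705 0.23088419 0.016     ]
side rail_right 0.7 [ 0.65990875 -0.14649403  0.016     ]
```

View pics/t2.png

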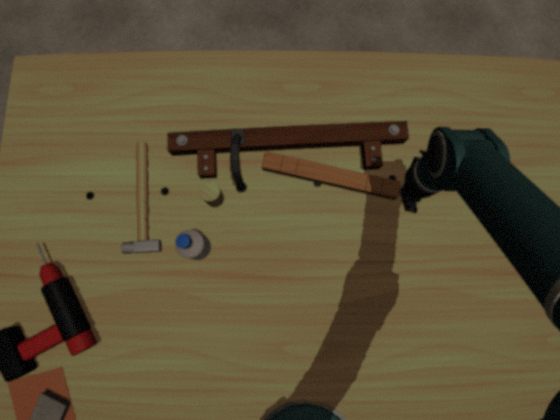

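The top view shows the rail running from (265,162) to (398,188). Its left end is heading between the shank (241,186) and the fence, and the gripper is at the right end. I'll continue along the axis.

```bash
python3 -m jog '[[0.018,0,0,0,0,0,255],[0.036,0,0,0,0,0,255],[0.054,0,0,0,0,0,255],[0.072,0,0,0,0,0,255],[0.09,0,0,0,0,0,255]]' | egrep 'ee_pos|force'; python3 -m jog '[[0.015,0,0,0,0,0,255],[0.03,0,0,0,0,0,255],[0.045,0,0,0,0,0,255],[0.06,0,0,0,0,0,255],[0.06,0,0,0,0,0,255]]' | egrep 'ee_pos|force'; python3 rail.py
```

```text
ee_pos: [0.5879, -0.1998, 0.0096]
force: [-0.5, -0.7, -0.2]
gripper_force: 0.6
ee_pos: [0.5937, -0.1755, 0.0098]
force: [0.0, -0.6, -0.5]
gripper_force: 0.0
top 0.85 size [314.7  41.9] world c [ 0.6251 -0.0105] yaw -11.59 | fence frame c [-61.1 -34.5] left [-21.1 117.7] right [-101.1 -186.7]
```

```bash
python3 -m jog '[[0.018,0,0,0,0,0,255],[0.036,0,0,0,0,0,255],[0.054,0,0,0,0,0,255],[0.072,0,0,0,0,0,255],[0.085,0,0,0,0,0,255]]' | egrep 'ee_pos|force'; python3 -m jog '[[0,0,0,0,0,0,255],[0,0,0,0,0,0,255]]' | egrep 'ee_pos|force'; python3 rail.py;  python3 - <<'E'
from h import *
p,d=save('top','t3.png')
cv2.imwrite('pics/t3c.png',cv2.resize(p[100:240,150:450,::-1],None,fx=2.6,fy=2.6,interpolation=2))
E
```

```text
ee_pos: [0.601, -0.1428, 0.0096]
force: [0.6, 0.1, -0.7]
gripper_force: 0.6
ee_pos: [0.6011, -0.1434, 0.0097]
force: [0.1, -0.0, 0.0]
gripper_force: 0.0
top 0.76 size [317.9  41.2] world c [0.6281 0.0252] yaw -9.85 | fence frame c [-56.1   1. ] left [-20.4 155.9] right [ -91.9 -153.8]
```

View pics/t3c.png

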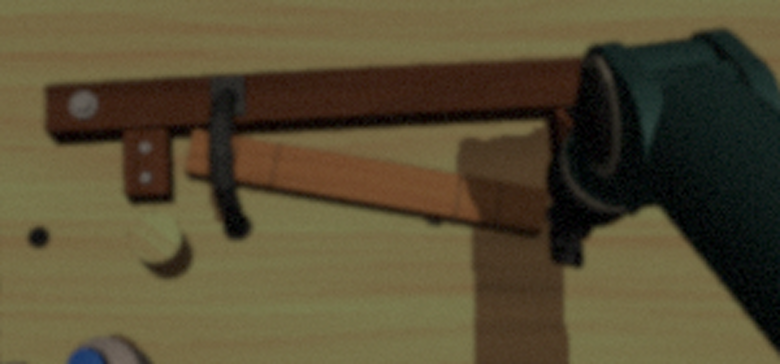

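The left end is now behind the shank, at (195,155) in the crop, with the left stop beside it at (147,165). The right end is at (540,215), clear of the right stop. I'll nudge it slightly further, then back off and go round to the front.

```bash
python3 -m jog '[[0.006,0,0,0,0,0,255],[0.012,0,0,0,0,0,255],[0.012,0,0,0,0,0,255]]' | egrep 'ee_pos|force'; python3 rail.py
python3 -m jog '[[-0.06,0,0,0,0,0,255],[-0.06,0,-0.1,0,0,0,255],[-0.06,0,-0.2,0,0,0,255],[-0.06,0,-0.25,0,0,0,255],[-0.06,0,-0.25,0,0,0,255]]' | egrep 'ee_pos|force'; python3 rail.py; python3 go.py .53 -.041 .1 3.15
```

```text
ee_pos: [0.6019, -0.1395, 0.0097]
force: [0.2, 0.1, -0.0]
gripper_force: 0.2
top 0.64 size [317.6  40.8] world c [0.6283 0.028 ] yaw -9.78 | fence frame c [-55.8   3.7] left [-20.2 158.5] right [ -91.3 -151. ]
side 0.64 size [0. 0.] world c [0. 0.] yaw -0.0 | fence frame c [-684.7   10.3] left [-684.7   10.3] right [-684.7   10.3]
ee_pos: [0.6, -0.1637, 0.1152]
force: [0.6, 0.2, 1.5]
gripper_force: 0.0
top 0.9 size [318.4  41.4] world c [0.6282 0.0273] yaw -9.73 | fence frame c [-55.9   3.1] left [-20.4 158.3] right [ -91.4 -152.1]
side 0.9 size [133.7  38.4] world c [ 0.6122 -0.0637] yaw -8.91 | fence frame c [-76.9 -86.9] left [-62.9 -21.6] right [ -90.9 -152.3]
11.1 [ 0.5955 -0.1631  0.1085] F [ 0.   0.7 -0.3] row [ 0.2604 -0.2284  0.0218] [-0.0005  0.0005  0.41  ]
```

```bash
python3 -m jog '[[0.26,-0.23,0,0,0,0.19,255],[0.26,-0.23,0,0,0,0.19,255],[0.26,-0.23,0,0,0,0.19,255],[0.26,-0.23,0,0,0,0.19,255],[0.26,-0.23,0,0,0,0.19,255]]' | egrep 'ee_pos|force';python3 -m jog '[[0,0,0,0,0,0.21,150],[0,0,0,0,0,0.21,0],[0,0,0,0,0,0.21,0],[0,0,0,0,0,0.21,0],[0,0,0,0,0,0.21,0]]' | egrep 'ee_pos|force';python3 go.py .53 -.041 -.002 3.15
```

```text
ee_pos: [0.5271, -0.0362, 0.1083]
force: [0.3, -0.5, 0.7]
gripper_force: 0.0
ee_pos: [0.5292, -0.041, 0.1081]
force: [0.4, 0.7, -0.4]
gripper_force: 0.0
11.93 [ 0.5292 -0.041   0.1081] F [ 0.4  0.7 -0.4] row [0.0029 0.0003 0.2752] [-0.0001  0.001   0.0191]
```

```bash
python3 -m jog '[[0,0,0.1,0,0,0.019,0],[0,0,0.2,0,0,0.019,0],[0,0,0.25,0,0,0.019,0],[0,0,0.275,0,0,0.019,0],[0,0,0.275,0,0,0.019,0]]' | egrep 'ee_pos|force'
python3 -m jog '[[0.02,0,0,0,0,0,0],[0.04,0,0,0,0,0,0],[0.06,0,0,0,0,0,0],[0.075,0,0,0,0,0,0],[0.09,0,0,0,0,0,0]]' | egrep 'ee_pos|force'
python3 -m jog '[[0.015,0,0,0,0,0,0],[0.03,0,0,0,0,0,0],[0.045,0,0,0,0,0,0],[0.06,0,0,0,0,0,0],[0.075,0,0,0,0,0,0]]' | egrep 'ee_pos|force'
python3 rail.py; python3 go.py .6367 -.034 -.002 3.15
```

```text
ee_pos: [0.5277, -0.0408, -0.0035]
force: [0.2, -0.3, 1.2]
gripper_force: 0.0
ee_pos: [0.5681, -0.0389, 0.0008]
force: [-0.2, 0.2, -0.5]
gripper_force: 0.0
ee_pos: [0.5965, -0.0372, -0.0004]
force: [-0.2, -0.1, 0.5]
gripper_force: 0.4
top 0.68 size [200.4  41. ] world c [0.6425 0.0876] yaw -4.12 | fence frame c [-38.4  62.5] left [-25.7 161.9] right [-51.  -36.9]
side 0.9 size [226.3  40.4] world c [ 0.6364 -0.0152] yaw -4.05 | fence frame c [-50.  -39.8] left [-35.8  72.5] right [ -64.2 -152. ]
13.38 [ 5.964e-01 -3.680e-02 -4.000e-04] F [-0.3 -0.2  0.1] row [ 0.1011 -0.0009  0.0039] [-0.     -0.0001  0.0021]
```

```bash
python3 -m jog '[[0.015,0,0,0,0,0,0],[0.03,0,0,0,0,0,0],[0.045,0,0,0,0,0,0],[0.06,0,0,0,0,0,0],[0.075,0,0,0,0,0,0]]' | egrep 'ee_pos|force'
python3 -m jog '[[0.01,0,0,0,0,0,0],[0.02,0,0,0,0,0,0],[0.022,0,0,0,0,0,0]]' | egrep 'ee_pos|force'
python3 rail.py; python3 go.py .6367 -.034 -.002 3.15
```

```text
ee_pos: [0.6268, -0.0352, -0.0004]
force: [-1.6, -0.8, 0.9]
gripper_force: 0.5
ee_pos: [0.6355, -0.0345, -0.0004]
force: [-1.4, -0.7, 1.1]
gripper_force: 0.8
top 0.63 size [ 43.9 204.8] world c [0.6579 0.0921] yaw 4.41 | fence frame c [-22.7  66.2] left [-25.  168.6] right [-20.5 -36.2]
side 0.73 size [ 41.3 174.4] world c [ 0.6692 -0.0365] yaw 2.3 | fence frame c [-18.5 -62.9] left [-17.2  24.3] right [ -19.8 -150. ]
14.25 [ 6.352e-01 -3.460e-02 -3.000e-04] F [0.5 0.3 0.2] row [ 0.004  -0.0012  0.0043] [-0.     -0.0002  0.002 ]
```

```bash
python3 -m jog '[[0.005,0,0,0,0,0,0],[0.008,0,0,0,0,0,0],[0.008,0,0,0,0,0,0]]' | egrep 'ee_pos|force'
python3 -m jog '[[-0.05,0,0,0,0,0,0],[-0.1,0,0,0,0,0,0],[-0.2,0,0,0,0,0,0],[-0.3,0,0,0,0,0,0],[-0.3,0,0,0,0,0,0]]' | egrep 'ee_pos|force'
python3 rail.py;python3 fit.py | grep -A14 'top bar' | head -3; python3 - <<'E'
from h import *
for c in('top','side'):
  p,d=save(c,c+'4.png')
  q=p[100:240,150:450] if c=='top' else p[100:350,200:450]
  cv2.imwrite('pics/%s4c.png'%c,cv2.resize(q[:,:,::-1],None,fx=2.4,fy=2.4,interpolation=2))
E
```

```text
ee_pos: [0.6371, -0.0343, -0.0005]
force: [-4.3, 1.0, 3.4]
gripper_force: 2.1
ee_pos: [0.5078, -0.0427, -0.0019]
force: [-0.8, 1.0, -1.1]
gripper_force: 0.0
top 0.59 size [ 43.8 319.8] world c [0.6629 0.035 ] yaw 3.25 | fence frame c [-20.9   8.9] left [-21.1 168.8] right [ -20.6 -151. ]
side 0.63 size [ 42.3 324.5] world c [0.6638 0.0374] yaw 3.32 | fence frame c [-19.8  11.2] left [-20.3 173.4] right [ -19.4 -151.1]
top bar ((677.701171875, 26.532440185546875), (105.28084564208984, 557.6053466796875), 3.2019808292388916) 3807
[[-0.22    0.6993  0.7423]
 [-0.18    0.6446  0.7417]
```

View pics/top4c.png

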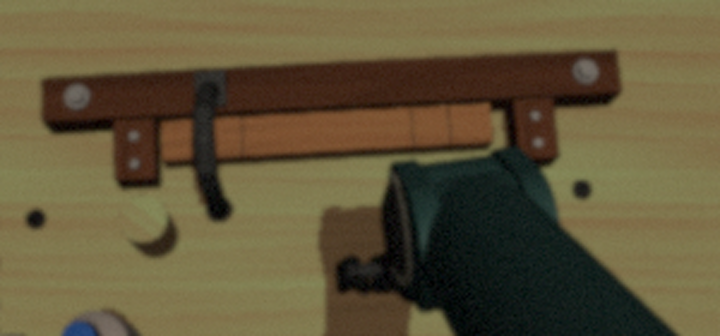

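View pics/side4c.png

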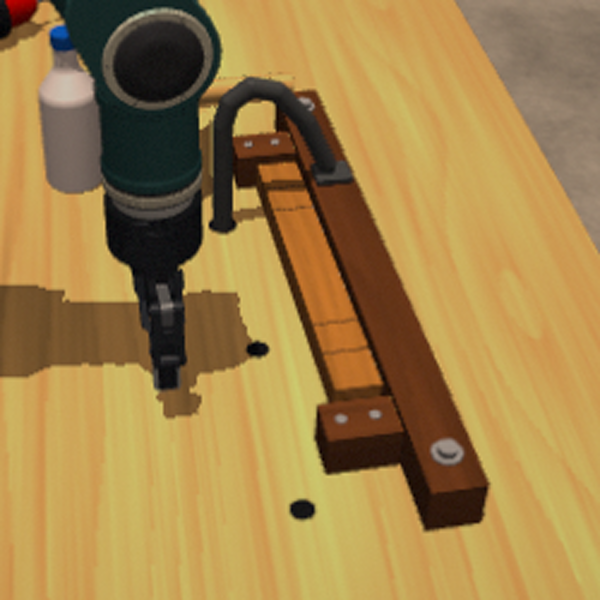

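The rail lies flat behind the shank, parallel to the fence. It sits close to the left stop, with a gap at about (160,140) in the top crop and about 20 mm on the right at (500,130). Its y offset is about +9 to +11, near the 12 limit, so I'll press on the front face lightly and drag it right by friction.

```bash
python3 -m jog '[[0.1,-0.05,0,0,0,0,0],[0.2,-0.05,0,0,0,0,0],[0.29,-0.05,0,0,0,0,0],[0.31,-0.05,0,0,0,0,0],[0.31,-0.05,0,0,0,0,0]]' | egrep 'ee_pos|force'
python3 -m jog '[[0.01,0,0,0,0,0,0],[0.02,0,0,0,0,0,0],[0.022,0,0,0,0,0,0],[0.022,0,0,0,0,0,0]]' | egrep 'ee_pos|force'
```

```text
ee_pos: [0.6361, -0.014, -0.0028]
force: [-11.2, -0.1, 2.6]
gripper_force: 5.4
ee_pos: [0.6358, -0.0141, -0.0029]
force: [-35.1, 0.6, 21.3]
gripper_force: 17.2
```

```bash
python3 -m jog '[[-0.018,0,-0.003,0,0,0,0],[-0.018,0.008,-0.003,0,0,0,0],[-0.018,0.016,-0.003,0,0,0,0],[-0.018,0.024,-0.003,0,0,0,0],[-0.018,0.024,-0.003,0,0,0,0]]' | egrep 'ee_pos|force'; python3 rail.py
```

```text
ee_pos: [0.6364, -0.0204, -0.0017]
force: [-13.0, 6.1, 2.2]
gripper_force: 6.6
top 0.73 size [ 41.2 182.1] world c [0.6596 0.0994] yaw 4.06 | fence frame c [-20.6  73.3] left [-22.  164.3] right [-19.1 -17.7]
side 0.89 size [ 41.1 179. ] world c [ 0.6695 -0.0377] yaw 2.47 | fence frame c [-18.2 -64.1] left [-17.2  25.4] right [ -19.3 -153.6]
```

```bash
python3 -m jog '[[0,0.006,0,0,0,0,0],[0,0.012,0,0,0,0,0],[0,0.016,0,0,0,0,0],[0,0.016,0,0,0,0,0]]' | egrep 'ee_pos|force'; python3 -m jog '[[-0.05,0,0,0,0,0,0],[-0.1,0,0,0,0,0,0],[-0.2,0,0,0,0,0,0],[-0.3,0,0,0,0,0,0],[-0.3,0,0,0,0,0,0]]' | egrep 'ee_pos|force'; python3 rail.py
```

```text
ee_pos: [0.6367, -0.0261, -0.0018]
force: [-13.3, 7.6, 2.9]
gripper_force: 6.7
ee_pos: [0.5127, -0.0383, -0.0011]
force: [-1.9, -0.5, -1.0]
gripper_force: 0.0
top 0.73 size [ 42.4 318.8] world c [0.6641 0.0266] yaw 3.19 | fence frame c [-20.1   0.4] left [-20.2 159.8] right [ -20. -159.]
side 0.68 size [ 42.  322.2] world c [0.6648 0.0279] yaw 3.44 | fence frame c [-19.3   1.6] left [-20.1 162.7] right [ -18.5 -159.5]
```

Centred and flat. One last check of the whole scene before handing in.

```bash
python3 -m jog '[[-0.05,0,-0.1,0,0,0,0],[-0.05,0,-0.2,0,0,0,0],[-0.05,0,-0.3,0,0,0,0],[-0.05,0,-0.3,0,0,0,0],[-0.05,0,-0.3,0,0,0,0]]' | egrep 'clock|ee_pos|force'; python3 - <<'E'
from h import *
p,d=save('top','t5.png')
for n in('glue','offcut','hammer'):
  r=optics.pinpoint('top',n)[:1]; print(n,[ (round(x['conf'],2),ray('top',[x['xy']],0)[0][:2].round(3)) for x in r])
E
python3 rail.py
```

```text
clock: 18.05
ee_pos: [0.5075, -0.0387, 0.1239]
force: [-0.7, -0.6, 0.4]
gripper_force: 0.0
glue [(0.92, array([0.456, 0.235]))]
offcut [(0.67, array([0.563, 0.197]))]
hammer [(0.91, array([0.574, 0.367]))]
side 0.77 size [ 41.3 322.6] world c [0.6637 0.0269] yaw 3.74 | fence frame c [-20.5   0.7] left [-22.1 162. ] right [ -18.8 -160.6]
```

View pics/t5.png

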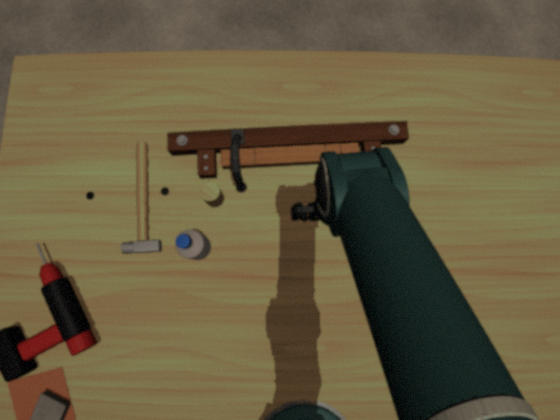

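The rail lies against the fence from (222,157) to the right stop. The glue (190,244), offcut (211,191) and hammer are where they started, and the gripper is clear.

```bash
python3 -c "
from plant import arm; print(arm.finish_job())"
```

```text
the job is handed in; nothing more can be done
None
```

The rail is in behind the holdfast shank and flat against the fence, within about 2 mm of centred between the stop blocks; I pushed it only along the bench, left the glue, hammer and offcut alone, and handed the job in at about 18 s, without seeing the judge's result.

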